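# Fit the volume knob from its latched case onto the desk amplifier and hold it pressed

## Robot

A 6-joint arm with a two-finger parallel gripper is mounted at the origin on the work surface. World frame = base frame: x ahead of the robot, y to its left, z up, the work surface at z = 0. Lengths are in m, angles in degrees, forces in N, time in s.
With the tool pointing down it reaches from about 0.275 to 0.725 m from the base axis. Payload 5.6 kg.
Tool frame: the origin (TCP) lies midway between the tips of the shut fingers; the grasp point (between the pads) lies 19 mm behind it; z points along the fingers, y is the line along which they close (so a half turn about z gives the same grasp; the last joint's range is limited). The gripper opens to 85 mm and grips with 20 to 120 N. Pads are 22 mm wide; open, the fingers measure 114 mm over their backs; the gripper's body (76 mm by 85 mm) begins 54 mm behind the grasp point. The pads swing forward as they close: fully open they stand 13 mm farther back than shut.
Start: joints at [-53.193, 14.616, 6.199, 0, -81.583, -16.306], TCP at [0.193, -0.515, 0.231] pointing down, gripper open.
Joint ranges: [-168.99, 168.99], [-69.2, 112.95], [-62.41, 85.93], [-164.36, 98.24], [-168.68, -3.75], [-174.98, 174.98]. Speed limits (degrees/s): [147.25, 147.25, 180, 180, 180, 180].

## Interface

Orientations are given as a 3x3 rotation matrix whose columns are the frame's x, y, z axes.
In Python, from cell import manip gives the robot as it stands.
- The arm moves only by the tool nudge_tcp, called after "Call:" in YAML: its name, and indented under it one key for each argument. Schema: {"type":"object","properties":{"motion":{"type":"array","items":{"type":"array","items":{"type":"array","items":{"type":"number"},"minItems":5,"maxItems":5},"minItems":1,"maxItems":12},"minItems":1,"maxItems":1},"force":{"type":"number"},"only":{"type":"string"},"quiet":{"type":"boolean"},"lines":{"type":"string"}},"required":["motion"],"additionalProperties":false}. motion is a list that holds a single list of rows (three levels of brackets), with 1 to 12 rows, each of 5 numbers: the opening from 0.0 (shut) to 1.0 (fully open), then dx, dy, dz in m, then a turn about the tool's z in degrees; each row is the pose to reach, as a shift and turn from the pose commanded when the call began, along the tool's axes at that moment; what a row does not reach only later rows make up. A row lasts 1/12 s, in which the tool goes at most 0.0417 m and 7.16 degrees, less where a joint would pass 70% of its speed; a pose out of reach is approached as far as the arm can. The fingers move at their own pace and stop on an object; force is the grip in N (left out, the last holds). Time passes only in rows, so rows that do not move let the fingers close. The tool returns the time, the measured TCP pose, the force, the opening and the grip force at its end. only (a regular expression) keeps the lines of the reply that match it, lines (a string "A,B") keeps lines A to B, and quiet returns only ok. Input that does not fit is refused with a message, and nothing moves.
- manip.sense(): the state, without advancing time (a new reading comes with each control period).
- manip.get_image(name): name is "scene" or "top" or "wrist"; returns (picture, depth): 480x640x3 uint8, red, green, blue; 480x640 float32, m along the optical axis (not along the pixel's ray), 0 where there is no reading.
- manip.get_calibration(name): a dict with "fovy" (degrees; the focal length in pixels is half the picture's height over the tangent of half this angle, whatever the lens; pixels are square), "cx", "cy" (the principal point, pixels), "distortion" ([k1, k2, p1, p2, k3] as OpenCV has them; the pictures are not rectified), "world_to_cam" (4x4, takes a point from world to camera coordinates); the wrist camera has in their place "tool_from_camera" (4x4, takes a point from camera to tool coordinates, whose origin is the TCP and whose axes are the flange's). Camera axes: x right, y down, z forward; pixel columns grow to the right and rows downward; lengths in m; the calibration is good to about 2 mm. A picture is of the moment at which its call begins: read the wrist's pose just before it. get_calibration takes no time and is no camera call.
- manip.sign_off(): hands the job in; it is judged then, once.
The state is a dict: "time_s": time; "joint_positions": joint angles; "dq": joint speeds; "tau": joint torques, N m; "tool_pos": TCP position; "ee_rot": TCP orientation; "contact_force": force on the tool from outside, world axes, zero at the start; "ft_torque": the same for the moment, N m; "finger_gap": opening from 0.0 (shut) to 1.0 (fully open); "grasp_force": force on a finger pad.
Only numpy, scipy, OpenCV 4.12 (cv2) and the standard library are available. Lean on these libraries where they do the work, as an engineer would, in place of code of your own. Each camera call takes 0.05 s, during which the arm holds its last target. There are 200 camera calls.

## Task

The desk amplifier's volume knob is packed in the grey accessory case: swing the orange latch lever free, then open the lid until it leans back past upright and leave it open. Take out the knob, turn it so that the flat in its bore matches the flat of the amplifier's D-shaped shaft, push it fully on, then press knob and shaft all the way down against the spring, and finish like that, with the gripper still holding the knob pressed down. Leave the mug, the earbud case and the stapler where they are.

Things in the scene. Friction and masses are not known exactly. Their poses are not given: they have to be found in the camera images.
- case: grey accessory case, fixed, 130 mm deep (x), 180 wide (y), walls 5 thick, 50 high; pale cork floor 17 mm above the desk. Origin: centre of underside; its front (-x) looks roughly to the robot. In its frame: latch pivot (-61, -50, 28) mm, lid hinge line at x 65, z 50, lid handle when shut (-50, 20, 84). It may stand left or right of the amplifier
- latch (a joint): latch lever on the case's front, rad: 0 = upright, its hook over the lid's edge, holding it shut; grows as its top swings forward (case -x) and down, stop at 1.6. Stays where it is left; about 1 N at the tab moves it. From about 0.5 on the hook is clear of the lid
- latch_tab (a point): point to grip on the orange latch tab, which is 22 mm wide (case y), 7 thick (case x), and reaches from 22 mm below this point to 10 above it. Upright, the point is 54 mm above the pivot axis and 8 mm in front of it, 24 mm above the lid's top. Turns with the lever; the tab can turn between fingers that pinch it across its width
- lid (a joint): lid angle, rad: 0 = shut, 1.57 = upright, stop at 2.1 (leaning back, away from the front). Stiff hinge that stays where it is left; about 3 N at the handle moves it
- lid_handle (a point): centre of the orange barrel pull on the lid: 26 mm long (case y), 16 in diameter, on a thin post; 26 mm above the 8 mm thick lid, 15 mm behind the lid's front edge, 20 mm to the case's +y side. Lid shut, it is 115 mm in front of the hinge axis and 34 mm above it. It can turn between fingers that pinch its two ends. Turns with the lid
- lid_hinge (a point): middle of the lid's hinge axis (along case y), at the far rim of the case
- knob: black oblong knob, 44 mm long (x), 32 wide (y: two flat sides to grip), 28 high, about 60 g, upright on the case's cork floor near its middle, turned up to 0.7 rad to the case. Origin: centre of underside, on the bore axis; z up. White line on top and on one end: its +x end. D bore, open below, 16 mm deep, 16.4 across, its flat on the +x side 4.7 mm off the axis
- knob_seat (a point): the closed end of the knob's bore, on its axis, 16 mm above the knob's underside; it meets shaft_top when the knob is fully on. Its x axis points to the flat (as the knob's)
- amp: aluminium desk amplifier fixed to the desk, 160 x 160 x 50 mm, black top at 50 mm. Origin: centre of its underside; the shaft stands upright in the middle of its top
- shaft_top (a point): centre of the top of the brass D-shaft, 24 mm above the amplifier's top when not pressed. Shaft 14 mm in diameter, flat 3.5 mm off the axis, top 3.5 mm thinner. x axis (level) points to the flat's side, as does a white mark at the shaft's foot; z up. The knob goes on with its x along this x, with 1.2 mm play. The shaft can be turned (0.03 N m friction)
- shaft (a joint): how far the shaft is pressed in, m: 0 = up, 0.006 = bottom stop. A spring holds it up: 4 N to begin to move, 10 N at the stop. It springs back when released. Pressed down, the knob's underside ends 2 mm above the amplifier's top
- mug: blue mug, 80 mm in diameter, 90 mm high, beyond the work; origin: centre of its underside; not to be moved
- earbuds: white earbud case, 48 x 58 x 22 mm, between accessory case and amplifier; origin: centre of its underside; not to be moved
- stapler: red and black stapler, 120 mm long (its x), 36 mm wide, 44 mm high, to the far left; origin: centre of its underside; not to be moved

How it is judged:
By the outcome, as a careful person would: the job done as asked, in the order asked, and still so for the second after the job is handed in, while the arm keeps its last pose, push and grip.
It also fails if it takes over 61 s, if anything falls off the work surface, if the arm or the gripper's body presses on something with over 40 N, if the wrist force passes 120 N, or if a joint passes its speed limit or range.

## Working session

There is one attempt and no reset: what is moved stays moved. The work goes in short steps, Python scripts to look and compute and a tool call to move; the robot and the scene stay as the last step left them, time stands still between calls to the robot, and variables do not carry over. Pictures are saved under pics/ and viewed, at most 10 in all, crops included, and the job is handed in when it is done.

```bash
ls; mkdir -p pics; cat > h.py <<'E'
import numpy as np,cv2
from cell import manip
def cal(n):
    c=manip.get_calibration(n); f=240/np.tan(np.radians(c["fovy"])/2)
    K=np.array([[f,0,c["cx"]],[0,f,c["cy"]],[0,0,1]]); return c,K,np.array(c["distortion"],float)
def shot(n,save=None):
    s=manip.sense(); im,d=manip.get_image(n); c,K,D=cal(n)
    if n=="wrist":
        T=np.eye(4);T[:3,:3]=np.array(s["ee_rot"]);T[:3,3]=s["tool_pos"];M=T@np.array(c["tool_from_camera"])
    else: M=np.linalg.inv(np.array(c["world_to_cam"]))
    if save: cv2.imwrite("pics/"+save+".png",im[:,:,::-1]); np.savez("pics/"+save+".npz",im=im,d=d,M=M,K=K,D=D)
    return im,d,M,K,D
def load(s):
    z=np.load("pics/"+s+".npz"); return z["im"],z["d"],z["M"],z["K"],z["D"]
def cloud(o):
    im,d,M,K,D=o
    v,u=np.mgrid[0:480,0:640].astype(np.float64)
    n=cv2.undistortPoints(np.stack([u.ravel(),v.ravel()],1)[:,None],K,D)[:,0].reshape(480,640,2)
    P=np.concatenate([n*d[...,None],d[...,None]],2)@M[:3,:3].T+M[:3,3]
    P[d==0]=np.nan; return P
def proj(o,P):
    im,d,M,K,D=o; W=np.linalg.inv(M); r,_=cv2.Rodrigues(W[:3,:3])
    return cv2.projectPoints(np.array(P,float).reshape(-1,3),r,W[:3,3],K,D)[0][:,0]
def ray(o,uv):
    im,d,M,K,D=o; n=cv2.undistortPoints(np.array([[uv]],float),K,D)[0,0]
    v=M[:3,:3]@np.array([n[0],n[1],1]); return M[:3,3],v
def onplane(o,uv,z):
    p,v=ray(o,uv); return p+v*(z-p[2])/v[2]
def tri(a,ua,b,ub):
    p,v=ray(a,ua);q,w=ray(b,ub);v=v/np.linalg.norm(v);w=w/np.linalg.norm(w)
    t=np.linalg.lstsq(np.stack([v,-w],1),q-p,rcond=None)[0]
    return (p+v*t[0]+q+w*t[1])/2, np.linalg.norm(p+v*t[0]-q-w*t[1])
E
python3 - <<'E'
from h import *
for n in("scene","top"): 
    o=shot(n,n+"0"); print(n,o[2][:3,3].round(3),(o[1]>0).mean())
s=manip.sense();print({k:np.round(s[k],3).tolist() for k in s})
E
```

```text
cell.py
pics
scene [1.161 0.176 1.033] 0.9960319010416666
top [0.49  0.098 1.133] 0.9959602864583333
{'time_s': 0.1, 'joint_positions': [-53.193, 14.65, 6.139, -0.021, -81.584, -16.307], 'dq': [0.11, -0.174, 0.106, 0.058, -0.052, 0.002], 'tau': [-0.001, -38.761, 23.847, 5.378, -0.004, -0.0], 'tool_pos': [0.193, -0.515, 0.231], 'ee_rot': [[-0.937, -0.35, -0.001], [-0.35, 0.937, 0.002], [0.0, 0.002, -1.0]], 'contact_force': [-0.346, 0.165, -0.024], 'ft_torque': [-0.053, 0.024, 0.026], 'grasp_force': 0.0, 'finger_gap': 0.998}
```
View pics/top0.png

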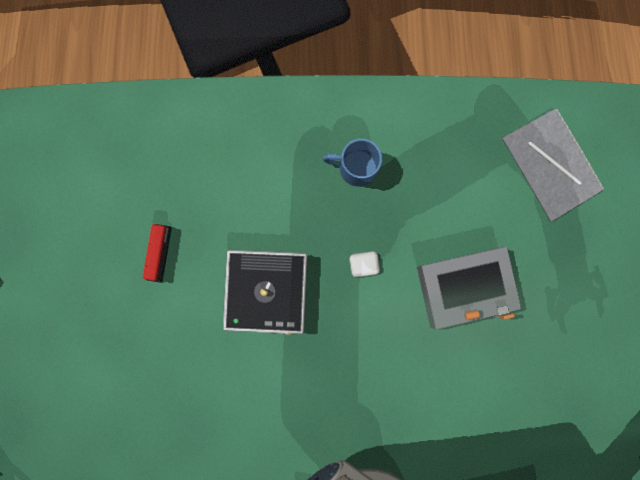

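View pics/scene0.png

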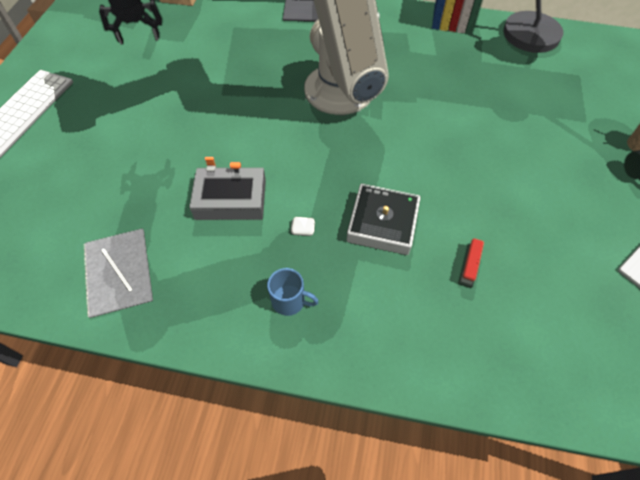

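Top view: case at about (470,288), with the orange handle at (473,315) and latch tab at (507,316). The amp's shaft is at (265,292), earbuds at (365,264), mug at (360,160), stapler at (157,252).

```bash
python3 - <<'E'
from h import *
for n in("top0","scene0"):
    o=load(n);P=cloud(o);im=o[0].astype(int);Z=P[...,2]
    hsv=cv2.cvtColor(o[0],cv2.COLOR_RGB2HSV)
    org=((hsv[...,0]>5)&(hsv[...,0]<20)&(hsv[...,1]>150)&(hsv[...,2]>120)).astype(np.uint8)
    k,l,st,ce=cv2.connectedComponentsWithStats(org)
    box=(P[...,0]>.2)&(P[...,0]<.6)&(np.abs(P[...,1])<.45)
    for i in range(1,k):
        m=(l==i)&box
        if m.sum()>8: print(n,"orange",ce[i].round(1),m.sum(),np.nanmedian(P[m],0).round(4),np.nanmax(Z[m]).round(3))
    for nm,y0,y1,z0,z1 in(("lid",-.45,-.12,.05,.064),("amp",-.05,.3,.043,.056)):
        m=box&(P[...,1]>y0)&(P[...,1]<y1)&(Z>z0)&(Z<z1)
        r=cv2.minAreaRect(P[m][:,:2].astype(np.float32)*1000); print(n,nm,m.sum(),r,np.median(Z[m]))
    m=box&(P[...,1]>-.05)&(P[...,1]<.3)&(Z>.063)&(Z<.1); print(n,"shaft",m.sum(),np.nanmean(P[m],0).round(4),np.nanmax(Z[m],initial=0))
    for nm,lo,hi in (("mug",(0.5,-.2),(.85,.05)),("ear",(.35,-.12),(.5,-.03))):
        m=(P[...,0]>lo[0])&(P[...,0]<hi[0])&(P[...,1]>lo[1])&(P[...,1]<hi[1])&(Z>.012); print(nm,np.nanmin(P[m],0).round(3),np.nanmax(P[m],0).round(3))
E
```

```text
top0 orange [471.8 314.8] 70 [ 0.432  -0.2003  0.0912] 0.097
top0 orange [508.6 315.8] 23 [ 0.4281 -0.2735  0.0929] 0.097
top0 lid 5406 ((481.49041748046875, -211.15869140625), (136.29115295410156, 182.60284423828125), 11.595588684082031) 0.05864817236510733
top0 amp 6367 ((481.8853759765625, 201.99742126464844), (161.02606201171875, 159.6070098876953), 87.07197570800781) 0.049891601211605074
top0 shaft 37 [0.4806 0.2018 0.0716] 0.07789743357201573
mug [ 0.5   -0.2    0.012] [0.781 0.05  0.095]
ear [ 0.479 -0.12   0.012] [ 0.5   -0.115  0.061]
scene0 orange [209.5 160.9] 49 [ 0.4285 -0.2743  0.0839] 0.095
scene0 orange [234.8 165.2] 51 [ 0.4345 -0.2003  0.0912] 0.097
scene0 lid 2713 ((482.2991943359375, -212.5604248046875), (139.8418426513672, 181.3468780517578), 11.088876724243164) 0.060162386584511895
scene0 amp 3289 ((480.7823486328125, 200.86245727539062), (160.14671325683594, 164.07342529296875), 86.94268035888672) 0.05133194609247438
scene0 shaft 28 [0.4809 0.2013 0.0717] 0.07944671198351139
mug [ 0.5   -0.2    0.012] [0.779 0.05  0.096]
ear [ 0.483 -0.12   0.012] [ 0.5   -0.117  0.061]
```

```bash
cat >> h.py <<'E'
def delta(pos,yaw=None):
    """yaw: wanted world heading (deg) of tool y"""
    s=manip.sense();R=np.array(s["ee_rot"]);d=R.T@(np.array(pos)-s["tool_pos"])
    cur=np.degrees(np.arctan2(R[1,1],R[0,1]))
    t=None if yaw is None else round((cur-yaw+180)%360-180,2)
    return d.round(4).tolist(),t,round(cur,2)
E
python3 -c "
from h import *
print(delta([.428,-.274,.13],101.3))"
```

```text
([-0.3049, 0.1429, 0.1007], np.float64(9.2), np.float64(110.5))
```

Call:
nudge_tcp:
  motion:
    - [[0.5,-0.03,0.014,0.01,1],[0.5,-0.06,0.028,0.02,2],[0.5,-0.09,0.042,0.03,3],[0.5,-0.12,0.056,0.04,4],[0.5,-0.15,0.07,0.05,5],[0.5,-0.18,0.084,0.06,6],[0.5,-0.21,0.098,0.07,7],[0.5,-0.24,0.112,0.08,8],[0.5,-0.275,0.128,0.09,9.2],[0.5,-0.305,0.143,0.1,9.2],[0.5,-0.305,0.143,0.1,9.2],[0.5,-0.305,0.143,0.1,9.2]]
  force: 30

```text
time_s: 1.1
tool_pos: [0.4286, -0.273, 0.1302]
ee_rot: [[-0.98, -0.199, -0.002], [-0.199, 0.98, 0.001], [0.002, 0.001, -1.0]]
contact_force: [-0.4, -0.9, 0.0]
finger_gap: 0.497
grasp_force: 0.0
```

```bash
python3 - <<'E'
from h import *
print(delta([.428,-.274,.066],101.3))
o=shot("wrist","w1"); print(proj(o,[[.428,-.274,.092],[.433,-.2,.092]]))
E
```

```text
([0.0006, -0.001, 0.0642], np.float64(0.17), np.float64(101.47))
[[319.78574186 280.23506481]
 [450.63590572 313.89282937]]
```

View pics/w1.png

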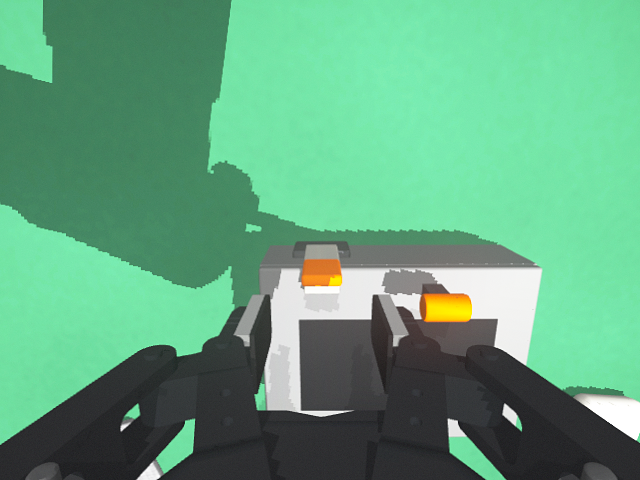

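The wrist view confirms the tab at about (322,275) between the fingers and the handle at (447,307), both where predicted.

Call:
nudge_tcp:
  motion:
    - [[0.5,0,-0.001,0.03,0],[0.5,0,-0.001,0.05,0],[0.5,0,-0.001,0.064,0],[0.2,0,-0.001,0.064,0],[0,0,-0.001,0.064,0],[0,0,-0.001,0.064,0],[0,0,-0.001,0.064,0],[0,0,-0.001,0.064,0],[0,0,-0.001,0.064,0]]
  force: 30

```text
time_s: 1.9
tool_pos: [0.4259, -0.2738, 0.0666]
ee_rot: [[-0.981, -0.194, -0.004], [-0.194, 0.981, 0.004], [0.003, 0.005, -1.0]]
contact_force: [-2.2, 6.9, -6.7]
finger_gap: 0.249
grasp_force: 30.0
```

```bash
python3 -c "
from h import *
import math
s=manip.sense()
for th in (0.1,.2,.3,.45,.6,.75,.9,1.05): print(th,round(8*math.cos(th)+54*math.sin(th)-8,1),round(54-(54*math.cos(th)-8*math.sin(th)),1))"
```

```text
0.1 5.4 1.1
0.2 10.6 2.7
0.3 15.6 4.8
0.45 22.7 8.9
0.6 29.1 13.9
0.75 34.7 19.9
0.9 39.3 26.7
1.05 42.8 34.1
```

Call:
nudge_tcp:
  motion:
    - [[0,0.005,0,0.001,0],[0,0.011,0,0.003,0],[0,0.016,0,0.005,0],[0,0.023,0,0.009,0],[0,0.029,0,0.014,0],[0,0.035,0,0.02,0],[0,0.039,0,0.027,0],[0,0.042,0,0.033,0],[0,0.042,0,0.033,0],[0,0.042,0,0.033,0]]

```text
time_s: 2.73
tool_pos: [0.3852, -0.2822, 0.0348]
ee_rot: [[-0.981, -0.194, -0.002], [-0.194, 0.981, 0.003], [0.002, 0.004, -1.0]]
contact_force: [-4.7, 11.0, 3.8]
finger_gap: 0.248
grasp_force: 32.2
```

Call:
nudge_tcp:
  motion:
    - [[0.5,0,0,0,0],[0.5,0,0,0,0],[0.5,0,0,0,0],[0.5,0,0,-0.035,0],[0.5,0,0,-0.075,0],[0.5,0,0,-0.1,0],[0.5,-0.015,0.03,-0.1,0],[0.5,-0.03,0.06,-0.1,0],[0.5,-0.047,0.072,-0.1,0],[0.5,-0.062,0.072,-0.1,0],[0.5,-0.062,0.072,-0.1,0]]

```text
time_s: 3.65
tool_pos: [0.4365, -0.2003, 0.1353]
ee_rot: [[-0.98, -0.198, 0.003], [-0.198, 0.98, -0.001], [-0.003, -0.002, -1.0]]
contact_force: [0.9, -0.2, 0.6]
finger_gap: 0.502
grasp_force: 0.0
```

```bash
python3 - <<'E'
from h import *
o=shot("wrist","w2"); hsv=cv2.cvtColor(o[0],cv2.COLOR_RGB2HSV)
org=((hsv[...,0]>5)&(hsv[...,0]<25)&(hsv[...,1]>150)&(hsv[...,2]>120)).astype(np.uint8)
P=cloud(o)
k,l,st,ce=cv2.connectedComponentsWithStats(org)
for i in range(1,k):
    if st[i,4]>60: print(st[i],ce[i].round(1),np.nanmedian(P[l==i],0).round(4),np.nanmin(P[l==i],0).round(4),np.nanmax(P[l==i],0).round(4))
print(delta([.433,-.2,.068],101.3))
E
```

```text
[ 182  145   48   42 1549] [205.8 165.6] [ 0.3926 -0.2791  0.0596] [ 0.3803 -0.3154 -0.0014] [ 0.4138 -0.267   0.0671]
[300 253  46  28 928] [317.8 265.6] [ 0.4304 -0.2042  0.0896] [ 0.4225 -0.2143  0.0821] [ 0.4412 -0.1876  0.0935]
([0.0021, 0.0012, 0.067], np.float64(0.08), np.float64(101.38))
```

Call:
nudge_tcp:
  motion:
    - [[0.5,0.002,0.001,0.03,0],[0.5,0.002,0.001,0.055,0],[0.5,0.002,0.001,0.067,0],[0.2,0.002,0.001,0.067,0],[0,0.002,0.001,0.067,0],[0,0.002,0.001,0.067,0],[0,0.002,0.001,0.067,0],[0,0.002,0.001,0.067,0],[0,0.002,0.001,0.067,0]]
  force: 40

```text
time_s: 4.45
tool_pos: [0.4307, -0.2006, 0.0677]
ee_rot: [[-0.981, -0.196, -0.002], [-0.196, 0.981, -0.0], [0.002, -0.0, -1.0]]
contact_force: [-6.0, -0.9, -0.9]
finger_gap: 0.292
grasp_force: 41.5
```

```bash
python3 -c "
import numpy as np
for t in range(7,119,7):
  a=np.radians(16.47+t); print(t,round(-(-119.9*np.cos(a)+115)),round(-(119.9*np.sin(a)-34)))"
```

```text
7 -5 -14
14 -12 -27
21 -20 -39
28 -29 -50
35 -40 -60
42 -52 -68
49 -65 -75
56 -79 -80
63 -93 -84
70 -108 -86
77 -122 -86
84 -137 -84
91 -151 -80
98 -165 -75
105 -178 -68
112 -190 -60
```

Call:
nudge_tcp:
  motion:
    - [[0,-0.005,0,-0.014,0],[0,-0.012,0,-0.027,0],[0,-0.02,0,-0.039,0],[0,-0.029,0,-0.05,0],[0,-0.04,0,-0.06,0],[0,-0.052,0,-0.068,0],[0,-0.065,0,-0.075,0],[0,-0.079,0,-0.08,0],[0,-0.093,0,-0.084,0],[0,-0.093,0,-0.084,0]]

```text
time_s: 5.28
tool_pos: [0.5247, -0.1813, 0.1524]
ee_rot: [[-0.98, -0.197, 0.002], [-0.197, 0.98, 0.0], [-0.002, 0.0, -1.0]]
contact_force: [-2.0, 3.7, 3.1]
finger_gap: 0.294
grasp_force: 40.7
```

```bash
python3 -c "
from h import *
print(manip.sense()['joint_positions'])"
```

```text
[-2.93201768e+00  1.72009073e+01 -1.88406637e+00 -2.56409834e-02
 -7.08224487e+01 -7.57138677e+01]
```

Lid is following. Continue from here: (112°) − (63°) offsets.

Call:
nudge_tcp:
  motion:
    - [[0,-0.015,0,-0.002,0],[0,-0.029,0,-0.002,0],[0,-0.044,0,0,0],[0,-0.058,0,0.004,0],[0,-0.072,0,0.009,0],[0,-0.085,0,0.016,0],[0,-0.096,0,0.023,0],[0,-0.096,0,0.023,0],[0,-0.096,0,0.023,0]]

```text
time_s: 6.03
tool_pos: [0.6194, -0.1618, 0.1297]
ee_rot: [[-0.98, -0.197, 0.006], [-0.197, 0.98, 0.001], [-0.006, 0.0, -1.0]]
contact_force: [0.7, 5.2, 2.4]
finger_gap: 0.294
grasp_force: 40.1
```

Call:
nudge_tcp:
  motion:
    - [[0.5,0,0,0,0],[0.5,0,0,0,0],[0.5,0,0,0,0],[0.5,-0.015,0,0,0],[0.5,-0.025,0,-0.02,0],[0.5,-0.025,0,-0.06,0],[0.5,-0.025,0,-0.1,0],[0.5,-0.02,0,-0.13,0],[0.5,0.02,0,-0.13,0],[0.5,0.06,0,-0.13,0],[0.5,0.1,0,-0.13,0],[0.5,0.14,0,-0.13,0]]

```text
time_s: 7.03
tool_pos: [0.4781, -0.1913, 0.2584]
ee_rot: [[-0.981, -0.196, 0.001], [-0.196, 0.981, -0.001], [-0.001, -0.001, -1.0]]
contact_force: [-0.1, -1.3, 1.5]
finger_gap: 0.498
grasp_force: 0.0
```

Call:
nudge_tcp:
  motion:
    - [[0.5,0.035,0,0,0],[0.5,0.06,0,0,0],[0.5,0.06,0,0,0],[0.5,0.06,0,0,0]]

```text
time_s: 7.37
tool_pos: [0.4201, -0.2031, 0.2595]
ee_rot: [[-0.981, -0.195, 0.003], [-0.195, 0.981, -0.001], [-0.003, -0.001, -1.0]]
contact_force: [1.1, 1.2, 0.1]
finger_gap: 0.499
grasp_force: 0.0
```

```bash
python3 - <<'E'
from h import *
o=shot("wrist","w3"); t=shot("top","top1")
cv2.imwrite("pics/combo.png",np.hstack([o[0][:,:,::-1],cv2.resize(t[0][180:380,380:580][:,:,::-1],(480,480),interpolation=cv2.INTER_CUBIC)])[:, :1120]) 
c=cv2.imread("pics/combo.png");cv2.imwrite("pics/combo.png",cv2.resize(c,(800,343)))
E
```

```text
(no output)
```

View pics/combo.png

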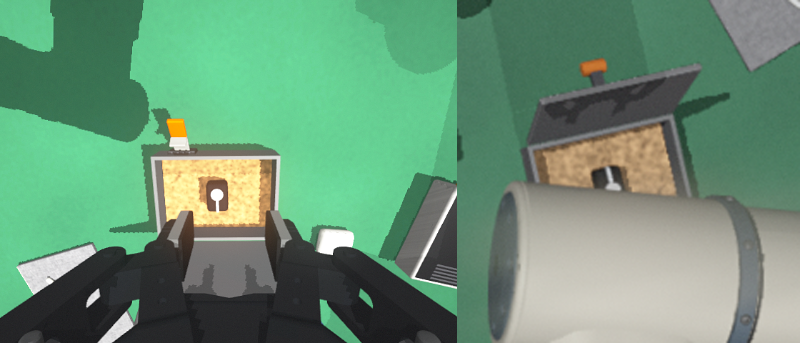

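Wrist view: case open, lid leaning back, latch down; the knob is at about (304,273), its white line running down the picture towards case +x.

```bash
python3 - <<'E'
from h import *
o=load("w3");P=cloud(o);im=o[0];hsv=cv2.cvtColor(im,cv2.COLOR_RGB2HSV)
y=np.radians(11.4);R=np.array([[np.cos(y),-np.sin(y)],[np.sin(y),np.cos(y)]])
C=(P[...,:2]-[.486,-.2105])@R
ins=(np.abs(C[...,0])<.05)&(np.abs(C[...,1])<.07)
m=ins&(P[...,2]>.036)&(P[...,2]<.06)
r=cv2.minAreaRect(P[m][:,:2].astype(np.float32)*1000);print("knob",m.sum(),r,np.median(P[m][:,2]), np.median(P[ins&(P[...,2]<.03)][:,2]))
k=np.array(cv2.morphologyEx(m.astype(np.uint8),cv2.MORPH_OPEN,np.ones((3,3))),bool)
r=cv2.minAreaRect(P[k][:,:2].astype(np.float32)*1000);print("knob open",k.sum(),r)
w=k&(hsv[...,1]<70)&(hsv[...,2]>150);Q=P[w][:,:2];u,s,v=np.linalg.svd(Q-Q.mean(0));print("white",w.sum(),Q.mean(0),P[k][:,:2].mean(0),np.degrees(np.arctan2(v[0,1],v[0,0])),s)
yy,xx=np.where(ins);print(xx.min(),xx.max(),yy.min(),yy.max())
cv2.imwrite("pics/kc.png",cv2.resize(im[210:330,240:360,::-1],(480,480),interpolation=cv2.INTER_CUBIC))
# case walls: rim
rim=(np.abs(C[...,0])<.09)&(np.abs(C[...,1])<.11)&(np.abs(P[...,2]-.05)<.004)
r=cv2.minAreaRect(P[rim][:,:2].astype(np.float32)*1000);print("rim",rim.sum(),r)
E
```

```text
knob 1179 ((484.0216064453125, -210.48001098632812), (43.659629821777344, 32.15901184082031), 12.535591125488281) 0.0443079509552608 0.016580728423994662
knob open 1175 ((483.5658874511719, -210.58132934570312), (42.7259407043457, 32.15901184082031), 12.535591125488281)
white 326 [ 0.48275733 -0.21003829] [ 0.48216834 -0.21050661] 12.781205223560056 [0.15813208 0.07790732]
239 499 226 471
rim 2937 ((474.8106384277344, -212.9271240234375), (156.49803161621094, 180.52500915527344), 11.005268096923828)
```

View pics/kc.png

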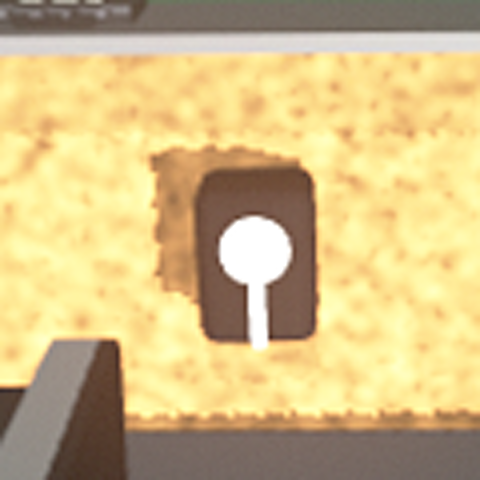

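Crop: knob with white disc on the axis and the line towards its +x end, i.e. yaw ≈ 12.6°, centre (0.484,-0.2105).

```bash
python3 - <<'E'
from h import *
print(delta([.4838,-.2105,.08],102.6))
E
```

```text
([-0.0594, -0.0199, 0.1786], np.float64(-1.32), np.float64(101.28))
```

Call:
nudge_tcp:
  motion:
    - [[0.6,-0.02,0,0.04,-1.2],[0.6,-0.04,-0.005,0.08,-1.2],[0.6,-0.061,-0.005,0.11,-1.2],[0.6,-0.061,-0.005,0.15,-1.2],[0.6,-0.061,-0.005,0.18,-1.2],[0.6,-0.061,-0.005,0.18,-1.2],[0.6,-0.061,-0.005,0.18,-1.2]]

```text
time_s: 8.05
tool_pos: [0.4816, -0.1953, 0.0772]
ee_rot: [[-0.976, -0.217, -0.004], [-0.217, 0.976, -0.0], [0.004, 0.001, -1.0]]
contact_force: [0.7, -0.6, 1.9]
finger_gap: 0.603
grasp_force: 0.0
```

```bash
python3 - <<'E'
from h import *
print(delta([.4838,-.2105,.0225],102.6))
E
```

```text
([0.0009, -0.0153, 0.0547], np.float64(-0.05), np.float64(102.55))
```

Call:
nudge_tcp:
  motion:
    - [[0.6,0.001,-0.015,0,0],[0.6,0.001,-0.015,0.02,0],[0.6,0.001,-0.015,0.04,0],[0.6,0.001,-0.015,0.054,0],[0.6,0.001,-0.015,0.054,0],[0.3,0.001,-0.015,0.054,0],[0.2,0.001,-0.015,0.054,0],[0,0.001,-0.015,0.054,0],[0,0.001,-0.015,0.054,0],[0,0.001,-0.015,0.054,0],[0,0.001,-0.015,0.054,0]]
  force: 60

```text
time_s: 8.97
tool_pos: [0.4863, -0.2107, 0.0271]
ee_rot: [[-0.976, -0.217, 0.005], [-0.217, 0.976, -0.002], [-0.005, -0.003, -1.0]]
contact_force: [-0.8, 0.2, 7.8]
finger_gap: 0.362
grasp_force: 61.5
```

Call:
nudge_tcp:
  motion:
    - [[0,0,0,-0.02,0],[0,0,0,-0.05,0],[0,0,0,-0.09,0],[0,0,0,-0.13,0],[0,0,0.035,-0.15,0],[0,0,0.07,-0.17,0],[0,0,0.11,-0.17,0],[0,0,0.15,-0.17,0],[0,0,0.19,-0.17,0],[0,0,0.22,-0.17,0],[0,0,0.22,-0.17,0]]

```text
time_s: 9.88
tool_pos: [0.4358, 0.0085, 0.1958]
ee_rot: [[-0.975, -0.221, 0.003], [-0.221, 0.975, 0.002], [-0.003, 0.002, -1.0]]
contact_force: [0.5, -0.6, -0.6]
finger_gap: 0.359
grasp_force: 60.6
```

```bash
python3 - <<'E'
from h import *
print(delta([.40,.2,.2]), manip.sense()["joint_positions"])
E
```

```text
([-0.0074, 0.1946, -0.0039], None, np.float64(102.76)) [ 2.18135120e+01  2.34254675e+00 -1.36515673e+01 -6.56011561e-02
 -7.38140151e+01 -9.90323794e+01]
```

Call:
nudge_tcp:
  motion:
    - [[0,-0.002,0.035,0,0],[0,-0.005,0.07,0,0],[0,-0.007,0.105,0,0],[0,-0.007,0.14,0,0],[0,-0.007,0.17,0,0],[0,-0.007,0.195,0,0],[0,-0.007,0.195,0,0],[0,-0.007,0.195,0,0]]

```text
time_s: 10.55
tool_pos: [0.401, 0.1974, 0.1951]
ee_rot: [[-0.976, -0.219, 0.001], [-0.219, 0.976, 0.001], [-0.001, 0.001, -1.0]]
contact_force: [-0.1, 0.0, -0.9]
finger_gap: 0.36
grasp_force: 60.6
```

```bash
python3 - <<'E'
from h import *
o=shot("wrist","w4"); s=manip.sense();print(s["tool_pos"],s["joint_positions"]); p=proj(o,[[.4808,.2016,.074]])[0];print(p)
z=load("top0");q=proj(z,[[.4808,.2016,.06]])[0];print(q)
a=cv2.resize(o[0],(448,336)); x,y=p.astype(int); b=cv2.resize(o[0][max(y-50,0):y+50,max(x-50,0):x+50],(336,336),interpolation=cv2.INTER_CUBIC)
cv2.imwrite("pics/w4c.png",np.hstack([a,b])[:,:,::-1])
E
```

```text
[0.40113389 0.19656749 0.19500715] [ 4.63389229e+01  3.69831241e+00 -1.23418547e+01  1.42256061e-02
 -7.39044624e+01 -1.23779805e+02]
[304.94613793 336.54533423]
[264.05240696 292.16709421]
```

View pics/w4c.png

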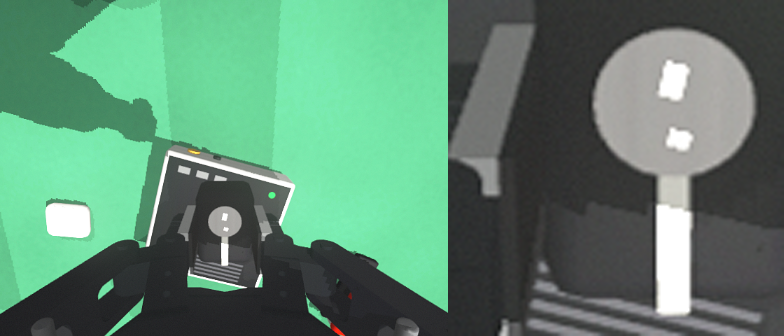

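The held knob (white disc and line at the middle) hides the shaft from here, so I move the tool beyond the shaft and look back.

Call:
nudge_tcp:
  motion:
    - [[0,-0.03,-0.007,0,0],[0,-0.065,-0.014,0,0],[0,-0.1,-0.021,0,0],[0,-0.127,-0.028,0,0],[0,-0.127,-0.028,0,0],[0,-0.127,-0.028,0,0]]

```text
time_s: 11.1
tool_pos: [0.5323, 0.1949, 0.1936]
ee_rot: [[-0.977, -0.213, -0.001], [-0.213, 0.977, -0.001], [0.001, -0.001, -1.0]]
contact_force: [-0.3, 0.3, 0.2]
finger_gap: 0.357
grasp_force: 60.6
```

```bash
python3 - <<'E'
from h import *
shot("wrist","w5");
E
```

Call:
nudge_tcp:
  motion:
    - [[0,0,-0.03,0,0],[0,0,-0.06,0,0],[0,0,-0.06,0,0],[0,0,-0.06,0,0]]

```text
time_s: 11.48
tool_pos: [0.5436, 0.1365, 0.1952]
ee_rot: [[-0.977, -0.214, 0.001], [-0.214, 0.977, 0.001], [-0.001, 0.0, -1.0]]
contact_force: [-1.0, 0.5, -0.8]
finger_gap: 0.361
grasp_force: 60.6
```

```bash
python3 - <<'E'
from h import *
shot("wrist","w6"); t=[]
for n in("w5","w6"):
    o=load(n);p=proj(o,[[.4808,.2016,.074]])[0];print(p);x,y=p.astype(int)
    b=cv2.resize(o[0][max(y-40,0):y+40,max(x-40,0):x+40],(400,400),interpolation=cv2.INTER_CUBIC);t.append(b)
cv2.imwrite("pics/w56.png",np.hstack(t)[:,:,::-1])
E
```

```text
[346.12735682 177.17838569]
[428.54472072 178.7490695 ]
```

View pics/w56.png

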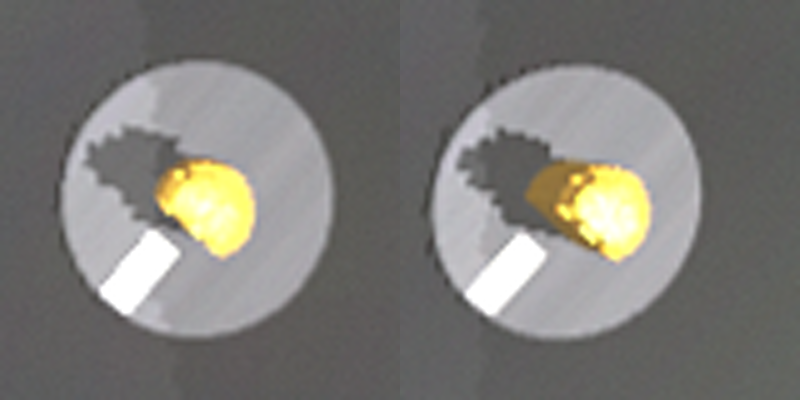

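Both crops show the brass D-shaft at the middle of its grey disc (disc centre about (197,199) and (167,203) in crop pixels). The white mark lies to the lower left, i.e. towards +x, −y.

```bash
python3 - <<'E'
from h import *
og=[]
for n,x,y,dc in(("w5",346,177,(197,199)),("w6",428,178,(167,203))):
    o=load(n);im=o[0].astype(int);P=cloud(o);f=lambda c:(np.array(c)+.5)/5-.5+[x-40,y-40]
    D=onplane(o,f(dc),.0505)
    win=np.zeros((480,640),bool);win[y-40:y+40,x-40:x+40]=1
    w=win&(im.min(2)>215);k,l,st,ce=cv2.connectedComponentsWithStats(w.astype(np.uint8));i=1+np.argmax(st[1:,4])
    yy,xx=np.where(l==i);Q=np.array([onplane(o,(a,b),.0505)[:2] for a,b in zip(xx,yy)])
    v=np.linalg.svd(Q-Q.mean(0))[2][0];m=Q.mean(0)
    if v@(m-D[:2])<0:v=-v
    hsv=cv2.cvtColor(o[0],cv2.COLOR_RGB2HSV);br=win&(hsv[...,1]>110)
    z=P[br][:,2];S=P[br&(P[...,2]>.069)];
    t=hsv[...,2]>0
    print(n,"disc",D.round(4),"planeZ",np.median(P[l==i][:,2]),"mark pca",np.degrees(np.arctan2(v[1],v[0])),"mark dir",np.degrees(np.arctan2(m[1]-D[1],m[0]-D[0])),"top",S.mean(0).round(4),S.min(0).round(4),S.max(0).round(4),len(S),"|m|",np.linalg.norm(m-D[:2]))
o=load("w5");S=load("w6")
f=lambda c,x,y:(np.array(c)+.5)/5-.5+[x-40,y-40]
print("flat corners", tri(o,f((160,192),346,177),S,f((563,183) if 0 else (163,183),428,178)), tri(o,f((228,257),346,177),S,f((215,262),428,178)))
print(manip.sense()["tool_pos"])
# held knob white line direction in hand (w6)
P=cloud(S);hsv=cv2.cvtColor(S[0],cv2.COLOR_RGB2HSV)
m=(P[...,2]>.195)&(P[...,2]<.225)&(hsv[...,1]<60)&(hsv[...,2]>150);m[:, :250]=0;m[:,380:]=0
m2=(P[...,2]>.19)&(P[...,2]<.235)
for mm in(m,m2):
    yy,xx=np.where(mm);print(mm.sum(),(xx.min(),xx.max(),yy.min(),yy.max()) if len(xx) else 0)
E
```

```text
w5 disc [0.4817 0.2025 0.0505] planeZ nan mark pca -25.96162372921712 mark dir -26.255962931450167 top [0.48   0.2024 0.0716] [0.4753 0.1956 0.069 ] [0.4872 0.2089 0.0754] 131 |m| 0.014352439487876234
w6 disc [0.482  0.2028 0.0505] planeZ 0.05135326032492182 mark pca -29.11711279655529 mark dir -26.67676478114391 top [0.4799 0.2009 0.0714] [0.4755 0.1956 0.0691] [0.4872 0.2087 0.0751] 112 |m| 0.014293972667816658
flat corners (array([0.47982248, 0.19516181, 0.07345063]), np.float64(0.0016677317328446571)) (array([0.48828249, 0.20772629, 0.06650679]), np.float64(0.00042771854706552596))
[0.54354217 0.13741293 0.19509831]
2029 (np.int64(264), np.int64(376), np.int64(295), np.int64(378))
13026 (np.int64(235), np.int64(404), np.int64(258), np.int64(391))
```

```bash
python3 - <<'E'
from h import *
T=np.array(manip.get_calibration("wrist")["tool_from_camera"])
for n in("w4","w5","w6"):
    o=load(n);P=cloud((o[0],o[1],T,o[3],o[4]));hsv=cv2.cvtColor(o[0],cv2.COLOR_RGB2HSV)
    m=(np.abs(P[...,0])<.035)&(np.abs(P[...,1])<.0135)&(P[...,2]<-.005)&(P[...,2]>-.04)
    Q=P[m];zt=np.median(Q[:,2]);k=m&(np.abs(P[...,2]-zt)<.002)
    Q=P[k];w=k&(hsv[...,1]<60)&(hsv[...,2]>130)
    W=P[w]; 
    # line part: far (-x tool)
    L=W[W[:,0]<W[:,0].min()+.012];disc=W[W[:,0]>W[:,0].min()+.017]
    print(n,"top z",zt.round(4),"x",np.percentile(Q[:,0],[.2,99.8]).round(4),"white x",W[:,:2].min(0).round(4),W[:,:2].max(0).round(4),"disc",((disc.min(0)+disc.max(0))/2).round(4),"line",L.mean(0).round(4),len(W))
E
```

```text
w4 top z -0.0174 x [-0.0194  0.0223] white x [-0.0204 -0.0093] [0.016  0.0085] disc [ 0.0064 -0.0004 -0.0178] line [-0.014  -0.0005 -0.018 ] 2005
w5 top z -0.0174 x [-0.0195  0.0224] white x [-0.0202 -0.0094] [0.0165 0.0085] disc [ 0.0066 -0.0004 -0.0178] line [-0.014  -0.0004 -0.0179] 2019
w6 top z -0.0174 x [-0.0196  0.0223] white x [-0.0201 -0.0093] [0.0162 0.0088] disc [ 0.0066 -0.0003 -0.0179] line [-0.0139 -0.0004 -0.0179] 2037
```

Call:
nudge_tcp:
  motion:
    - [[0,0,0.005,0,6],[0,0,0.01,0,12],[0,0,0.015,0,18],[0,0,0.02,0,24],[0,0,0.025,0,30],[0,0,0.03,0,36],[0,0,0.03,0,39],[0,0,0.03,0,39],[0,0,0.03,0,39],[0,0,0.03,0,39]]

```text
time_s: 12.37
tool_pos: [0.5373, 0.1676, 0.1945]
ee_rot: [[-0.896, 0.444, 0.0], [0.444, 0.896, 0.0], [-0.0, 0.0, -1.0]]
contact_force: [0.1, -0.5, -0.8]
finger_gap: 0.363
grasp_force: 60.6
```

```bash
python3 - <<'E'
from h import *
o=shot("wrist","w7");s=manip.sense();print(s["tool_pos"],s["joint_positions"])
p=proj(o,[[.4815,.202,.074]])[0];print(p);x,y=p.astype(int)
b=cv2.resize(o[0][max(y-40,0):y+40,x-40:x+40],(400,400),interpolation=cv2.INTER_CUBIC);kc=cv2.resize(o[0][230:400,220:420],(400,340))
b=np.vstack([b,np.zeros((max(0,400-len(b)),400,3),np.uint8)])
cv2.imwrite("pics/w7c.png",np.hstack([b,np.vstack([kc,np.zeros((60,400,3),np.uint8)])])[:,:,::-1])
E
```

```text
[0.5374309  0.1675188  0.19446867] [ 3.32297337e+01  1.68217292e+01  3.83881422e+00 -2.50131556e-03
 -7.69997872e+01 -1.49627598e+02]
[329.71726932 152.77051574]
```

View pics/w7c.png

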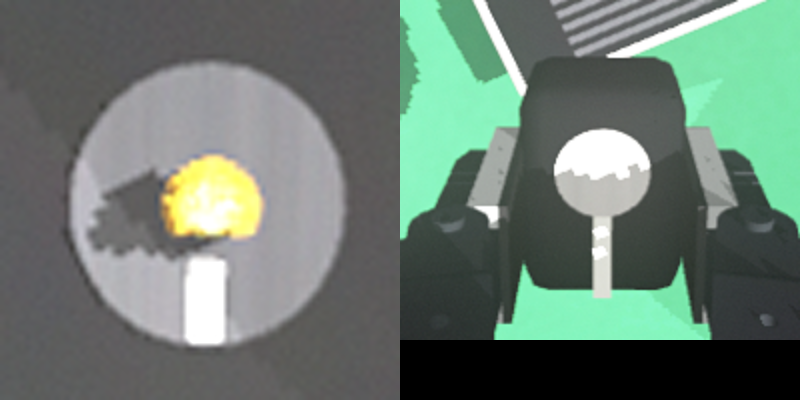

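Left: the flat and mark now point straight down the picture (disc centre (209,203), mark (206,300)). Right: the knob is square in the grip with its line also pointing down.

```bash
python3 - <<'E'
from h import *
o=load("w7");s=manip.sense();M=np.array(manip.get_calibration("wrist")["tool_from_camera"]);ot=(o[0],o[1],M,o[3],o[4])
P=cloud(ot);im=o[0].astype(int);x,y=329,152
f=lambda c:(np.array(c)+.5)/5-.5+[x-40,y-40]
zt=s["tool_pos"][2]-.0505
D=onplane(ot,f((209,203)),zt);print("disc centre",D)
win=np.zeros((480,640),bool);win[y-40:y+40,x-40:x+40]=1
w=win&(im.min(2)>215);k,l,st,ce=cv2.connectedComponentsWithStats(w.astype(np.uint8));i=1+np.argmax(st[1:,4]);yy,xx=np.where(l==i)
Q=np.array([onplane(ot,(a,b),zt)[:2] for a,b in zip(xx,yy)]);m=Q.mean(0);v=np.linalg.svd(Q-m)[2][0];print("mark",m,"pca",v,"deg from -x",np.degrees(np.arctan2(m[1]-D[1],-(m[0]-D[0]))))
hsv=cv2.cvtColor(o[0],cv2.COLOR_RGB2HSV);b=win&(hsv[...,1]>130)&(P[...,2]<zt-.018)
print("brass",P[b].mean(0),P[b].min(0),P[b].max(0),b.sum())
# knob profile along its mid line (|y| 10..13 mm)
for y0 in(-.011,.011):
    m=(np.abs(P[...,1]-y0)<.002)&(np.abs(P[...,0])<.035)&(P[...,2]<.015)&(P[...,2]>-.03)
    q=P[m];q=q[np.argsort(q[:,0])]
    print(y0,[(round(a[0]*1000,1),round(a[2]*1000,1)) for a in np.vstack([q[:40:8],q[-400::12]])])
m=(np.abs(P[...,0])<.01)&(np.abs(P[...,1])<.018)&(np.abs(P[...,2]+.0175)<.002);print("y",np.percentile(P[m][:,1],[.5,99.5]))
E
```

```text
disc centre [0.06552785 0.00701522 0.14396867]
mark [0.05061486 0.00647221] pca [-0.99968996 -0.02489951] deg from -x -2.0853031042898955
brass [0.06715578 0.00397824 0.12280196] [0.06232526 0.00053544 0.1195856 ] [0.07128381 0.01268979 0.12559871] 59
-0.011 [(np.float64(-20.3), np.float64(-14.9)), (np.float64(-19.2), np.float64(-16.4)), (np.float64(-18.4), np.float64(-16.9)), (np.float64(-17.8), np.float64(-16.4)), (np.float64(-17.3), np.float64(-17.1)), (np.float64(14.6), np.float64(-17.6)), (np.float64(15.0), np.float64(-16.6)), (np.float64(15.3), np.float64(-17.3)), (np.float64(15.8), np.float64(-17.7)), (np.float64(16.2), np.float64(-17.6)), (np.float64(16.8), np.float64(-18.3)), (np.float64(17.1), np.float64(-17.0)), (np.float64(17.7), np.float64(-17.4)), (np.float64(18.2), np.float64(-17.8)), (np.float64(18.5), np.float64(-16.5)), (np.float64(18.9), np.float64(-17.4)), (np.float64(19.4), np.float64(-16.6)), (np.float64(19.7), np.float64(-15.4)), (np.float64(20.1), np.float64(-16.5)), (np.float64(20.4), np.float64(-16.2)), (np.float64(20.8), np.float64(-14.2)), (np.float64(21.3
[... 1519 characters left out ...]
.float64(-15.2)), (np.float64(21.2), np.float64(-17.4)), (np.float64(21.5), np.float64(-17.2)), (np.float64(21.7), np.float64(-15.6)), (np.float64(21.9), np.float64(-5.5)), (np.float64(22.0), np.float64(-14.3)), (np.float64(22.2), np.float64(-12.3)), (np.float64(22.2), np.float64(4.2)), (np.float64(22.4), np.float64(-15.2)), (np.float64(22.5), np.float64(-13.2)), (np.float64(22.6), np.float64(-11.3)), (np.float64(22.7), np.float64(-10.3)), (np.float64(22.7), np.float64(-11.7)), (np.float64(22.8), np.float64(-5.8)), (np.float64(22.9), np.float64(2.2)), (np.float64(23.0), np.float64(-11.1)), (np.float64(23.0), np.float64(-8.9)), (np.float64(23.2), np.float64(-9.4))]
y [-0.0156813   0.01504229]
```

Call:
nudge_tcp:
  motion:
    - [[0,0.03,0.003,0,1],[0,0.05,0.005,0.02,1],[0,0.0646,0.0071,0.045,1],[0,0.0646,0.0071,0.07,1],[0,0.0646,0.0071,0.09,1],[0,0.0646,0.0071,0.098,1],[0,0.0646,0.0071,0.098,1],[0,0.0646,0.0071,0.098,1],[0,0.0646,0.0071,0.098,1]]

```text
time_s: 13.17
tool_pos: [0.4841, 0.2029, 0.0978]
ee_rot: [[-0.887, 0.462, 0.002], [0.462, 0.887, 0.001], [-0.002, 0.002, -1.0]]
contact_force: [1.4, -0.5, 0.9]
finger_gap: 0.356
grasp_force: 60.6
```

```bash
python3 -c "
from h import *
print(delta([.4826,.2023,.095]))"
```

```text
([0.0011, -0.0012, 0.0028], None, np.float64(62.51))
```

Call:
nudge_tcp:
  motion:
    - [[0,0,0,0,0],[0,0,0,0,0],[0,0,0,0,0]]

```text
time_s: 13.42
tool_pos: [0.4834, 0.2027, 0.097]
ee_rot: [[-0.887, 0.462, 0.001], [0.462, 0.887, 0.001], [-0.001, 0.001, -1.0]]
contact_force: [-0.1, -0.3, -1.1]
finger_gap: 0.361
grasp_force: 60.6
```

Call:
nudge_tcp:
  motion:
    - [[0,0,0,0.003,0],[0,0,0,0.006,0],[0,0,0,0.009,0],[0,0,0,0.011,0],[0,0,0,0.013,0],[0,0,0,0.015,0],[0,0,0,0.015,0]]

```text
time_s: 14.0
tool_pos: [0.4827, 0.2023, 0.0807]
ee_rot: [[-0.887, 0.462, -0.001], [0.462, 0.887, -0.0], [0.0, -0.001, -1.0]]
contact_force: [-0.3, -0.1, -0.3]
finger_gap: 0.359
grasp_force: 60.6
```

Already 4 mm on with no force. Continuing.

Call:
nudge_tcp:
  motion:
    - [[0,0,0,0.003,0],[0,0,0,0.005,0],[0,0,0,0.007,0],[0,0,0,0.009,0],[0,0,0,0.01,0],[0,0,0,0.01,0]]

```text
time_s: 14.5
tool_pos: [0.4828, 0.2024, 0.071]
ee_rot: [[-0.887, 0.462, -0.0], [0.462, 0.887, -0.0], [0.0, -0.0, -1.0]]
contact_force: [-0.6, 1.0, 0.4]
finger_gap: 0.358
grasp_force: 60.6
```

Call:
nudge_tcp:
  motion:
    - [[0,0,0,0.002,0],[0,0,0,0.003,0],[0,0,0,0.004,0],[0,0,0,0.004,0]]

```text
time_s: 14.83
tool_pos: [0.4831, 0.2025, 0.0676]
ee_rot: [[-0.887, 0.462, 0.0], [0.462, 0.887, 0.0], [-0.0, 0.0, -1.0]]
contact_force: [-1.9, -0.5, 3.3]
finger_gap: 0.358
grasp_force: 61.0
```

Seated. Now press against the spring, with a firmer grip.

Call:
nudge_tcp:
  motion:
    - [[0,0,0,0.001,0],[0,0,0,0.002,0],[0,0,0,0.003,0],[0,0,0,0.004,0],[0,0,0,0.005,0],[0,0,0,0.006,0],[0,0,0,0.006,0],[0,0,0,0.006,0]]
  force: 90

```text
time_s: 15.5
tool_pos: [0.4831, 0.2026, 0.0622]
ee_rot: [[-0.887, 0.461, 0.001], [0.461, 0.887, 0.0], [-0.001, 0.001, -1.0]]
contact_force: [-4.6, -0.8, 8.9]
finger_gap: 0.35
grasp_force: 94.7
```

Call:
nudge_tcp:
  motion:
    - [[0,0,0,0.001,0],[0,0,0,0.001,0],[0,0,0,0.001,0]]

```text
time_s: 15.75
tool_pos: [0.4833, 0.2026, 0.062]
ee_rot: [[-0.887, 0.461, 0.001], [0.461, 0.887, 0.0], [-0.001, 0.001, -1.0]]
contact_force: [-6.3, -0.7, 13.1]
finger_gap: 0.354
grasp_force: 95.4
```

Call:
nudge_tcp:
  motion:
    - [[0,0,0,0.001,0],[0,0,0,0.002,0],[0,0,0,0.002,0],[0,0,0,0.002,0],[0,0,0,0.002,0],[0,0,0,0.002,0]]

```text
time_s: 16.25
tool_pos: [0.4834, 0.2026, 0.0617]
ee_rot: [[-0.888, 0.461, 0.003], [0.461, 0.888, 0.001], [-0.002, 0.002, -1.0]]
contact_force: [-11.9, -2.3, 26.7]
finger_gap: 0.351
grasp_force: 96.8
```

```bash
python3 - <<'E'
from h import *
t=shot("top","end"); s=shot("scene","end2");c=lambda o,a:cv2.resize(o[0][a[0]:a[0]+240,a[1]:a[1]+300],(400,320))
cv2.imwrite("pics/endc.png",np.hstack([c(t,(130,220)),c(s,(110,150))])[:,:,::-1])
E
```

```text
(no output)
```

View pics/endc.png

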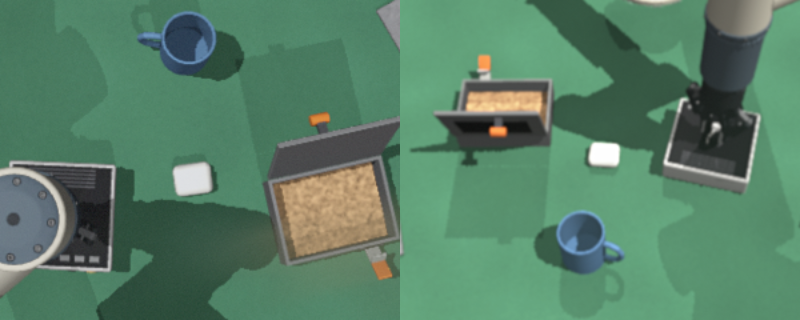

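The lid is open and leaning back, and the case is empty. The mug and earbuds haven't moved. The push is 27 N with TCP travel stopped, so the shaft is at its bottom stop.

```bash
python3 -c "
from cell import manip
print(manip.sign_off())"
```

```text
the job is handed in; nothing more can be done
None
```

The job is handed in at about 16 s of the 61 s limit: latch freed, lid left open past upright, knob fitted on the D-shaft and held pressed against the bottom stop at about 27 N, mug and earbud case not moved, and the stapler, though never approached, not checked in the final pictures.

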